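# Draw the filter wrench slantwise out of the half-covered filter box

## Robot

A 6-joint arm with a two-finger parallel gripper is mounted at the origin on the work surface. World frame = base frame: x ahead of the robot, y to its left, z up, the work surface at z = 0. Lengths are in m, angles in degrees, forces in N, time in s.
With the tool pointing down it reaches from about 0.4 to 0.825 m from the base axis. Payload 7 kg.
Tool frame: the origin (TCP) lies at the very end of the fingers, on their centre line; the grasp point (between the pads) lies 19 mm behind it; z points along the fingers, y is the line along which they close (so a half turn about z gives the same grasp; the last joint's range is limited). The gripper opens to 88 mm and grips with 3 to 60 N. Pads are 19 mm wide; open, the fingers measure 130 mm over their backs; the gripper's body (78 mm by 193 mm) begins 47 mm behind the grasp point.
Start: joints at [-48.123, 20.546, 0.682, 0, -70.136, -16.507], TCP at [0.289, -0.61, 0.227] pointing down, gripper open.
Joint ranges: [-176.03, 176.03], [-82.01, 121.73], [-58.28, 71.71], [-173.87, 95.51], [-174.79, -0.11], [-173.66, 173.66]. Speed limits (degrees/s): [136.94, 136.94, 172.46, 180, 180, 180].

## Interface

Orientations are given as [roll, pitch, yaw] about the fixed x, y, z axes, in that order (R = Rz(yaw) Ry(pitch) Rx(roll)).
In Python, from plant import ctrl gives the robot as it stands.
- The arm moves only by the tool carry_out, never from a script. Its argument "deltas" is a list that holds one entry, the list of rows, each a list of 5 numbers: the shift along the tool's x, y, z scaled (see below), then the turn about the tool's z scaled (see below), then the opening, from -1 (shut) to 1 (fully open). A call has 1 to 5 rows; each row is the pose to reach, as a shift and turn from the pose commanded when the call began, along the tool's axes at that moment, turning the shorter way round; what a row does not reach only later rows make up. The controller multiplies each number of a shift by 20 cm and each number of a turn by 2 pi rad. A row lasts 1/10 s, in which the tool goes at most 50 mm and 8.59 degrees, less where a joint would pass 70% of its speed; a pose out of reach is approached as far as the arm can. A call with a number of a shift or a turn outside -1 to 1 is refused whole. A call with a gripper value outside its range is refused whole. The fingers move at their own pace and stop on an object; the grip force is fixed at half the most. Time passes only in rows, so rows that repeat a pose let the fingers close. It gives the time, the measured TCP pose, the force, the opening and the grip force at its end, in the units of the state.
- ctrl.get_obs(): the state, without advancing time (a new reading comes with each control period).
- ctrl.snapshot(name): name is "side" or "top" or "wrist"; returns a dict with "color" (384x512x3 uint8, red, green, blue), "camera_matrix" (3x3 intrinsics, pixels), "R" (3x3) and "t" (3): a world point X has camera coordinates R X + t. Camera axes: x right, y down, z forward; pixel columns grow to the right and rows downward; lengths in m; the calibration is good to about 2 mm. The wrist camera is an equidistant fisheye: a pixel r from the principal point sees the ray r / f radians off the axis. A picture is of the moment at which its call begins. There is no depth.
- ctrl.close_job(): hands the job in; it is judged then, once.
Trained networks look in a picture, given as the dict that the camera call returned (one of the last four; its "shot" number tells which), for a name from the list of things; names that differ only in an ending like _2 or _b are one class to them, and where a whole thing is asked for, a point or a joint stands for the part that bears it (a point fixed in the world has none). Each returns a list of dicts, best first, with "p" (0 to 1); they miss things now and then, are a little off and sometimes report something else, mostly with a low value. They report only what shows in the picture. A call takes as long as a camera call. They do not tell look-alikes from the thing itself.
- ctrl.search_frame(picture, name): "centre" ([column, row] in pixels, amid what is visible of it).
- ctrl.silhouettes(picture, name): "mask" (384x512 bool, what is visible of it) and "centre" ([column, row] in pixels, amid what is visible of it).
- ctrl.spot_point(picture, name): "centre" ([column, row] in pixels: a listed point, or the origin of a listed thing).
The state is a dict: "clock": time; "joint_pos": joint angles; "qvel": joint speeds; "tau": joint torques, N m; "tool_pos": TCP position; "orientation": TCP orientation; "force": force on the tool from outside, world axes, zero at the start; "moment": the same for the moment, N m; "opening": finger opening in m; "gripper_force": force on a finger pad.
Only numpy, scipy, OpenCV 4.12 (cv2) and the standard library are available. Lean on these libraries where they do the work, as an engineer would, in place of code of your own. Each camera call takes 0.05 s, during which the arm holds its last target. There are 200 camera calls.

## Task

Take the red filter wrench out of the clear filter box: it is longer than the box's opening, so tip its handle end up and draw it out slantwise from under the fixed half-cover. Then hold it roughly level with its hoop centred a few centimetres above the aluminium ring stuck on the standing lens, touching neither lens nor box, and finish while still holding it there, still. Leave the box, the lens, the bowl, the lens hood and the loose ring where they stand.

Things in the scene. Friction and masses are not known exactly. Their poses are not given: they have to be found in the camera images.
- filter_box: Clear acrylic box, white floor, loose, 1.2 kg, outside 138 (x) x 234 (y) x 58 mm high, walls and floor 4 mm. Origin: centre of underside. A fixed clear cover (underside at 54, top at 58 mm, flush with the rim) roofs it from a grey edge strip at y = +5 mm to the +y wall. The rest is the opening: inside x = -65..65, y = -113..+5 mm (130 x 118 mm).
- wrench_grip (a point): Centre of the red wrench's handle, half-way up, 11 mm above the wrench's underside; axes are the wrench's: +y from handle to hoop, z up when flat. Handle bar 16 mm wide (x), 22 mm high, from y = -43 to +45 mm of this point; then a neck 14 mm wide, 12 mm high to +77 mm; then the hoop to +163 mm.
- wrench_hoop (a point): Centre of the wrench's hoop, 118 mm along +y from wrench_grip and half-way up the hoop (6 mm above the underside); same axes. The hoop is a closed round ring of 90 mm outside and 74 mm inside diameter, 12 mm high.
- wrench_end (a point): Middle of the free end of the wrench's handle, 43 mm along -y from wrench_grip.
- lens_top (a point): Centre of the top of a black camera lens standing upright on the table: 66 mm diameter, 95 mm high, 0.45 kg; its top 12 mm is the stuck aluminium ring of 68 mm diameter.
- cap_bowl: White ceramic bowl with three black body caps in it, 124 mm across, 45 mm high; bystander. Origin: centre of its underside.
- lens_hood: Black silicone lens hood standing on the table, 82 mm across, 40 mm high; bystander. Origin: centre of its underside.
- step_ring: Loose aluminium step-down ring lying flat, 72 mm across, 7 mm high; bystander. Origin: centre of its underside.
- wrench: The whole red plastic filter wrench, 206 mm long, rigid, 60 to 110 g, flat underside. It starts lying flat on the box's floor (4 mm above the table), handle under the opening, hoop under the cover. Origin: on its underside, 60 mm along +y from below wrench_grip; same axes.
- lens: The whole lens; origin at the centre of its underside.
Things that resemble listed ones, but are neither listed nor needed, are in the scene too. There is more than one size of the wrench; the job needs the middle-sized. Several things look just like the lens: the one meant starts farthest from the robot's base.

How it is judged (in metres and radians):
On the way, in this order (a step that is already met when the one before it is completed fails the run):
1. the wrench stands slantwise in the opening, handle end above the rim and hoop still below it (z of wrench_end in the frame of filter_box above 0.062 m and z of wrench_hoop in the frame of filter_box below 0.05 m), for 0.1 s.
2. the wrench is drawn out, held wholly above the box's rim (height (world z) of each of wrench_hoop, wrench_end above 0.085 m and contact force between wrench and filter_box below 0.1 N and contact force between the fingers and wrench above 1 N), for 0.1 s.
At the end, for the whole second after the job is handed in: The gripper holds the wrench still (under 30 mm/s), tilted less than 15 degrees, hoop centre within 30 mm horizontally of the lens axis and 21 to 106 mm above the lens's top, touching neither lens nor box; box and bystanders within 30 mm and lens within 20 mm of where they began (horizontal distance between wrench_hoop and lens_top below 0.03 m and height (world z) of wrench_hoop between 0.116 and 0.201 m and angle between wrench_hoop's own z axis and vertical below 0.26 rad and contact force between the fingers and wrench above 1 N and contact force between wrench and lens below 0.1 N and contact force between wrench and filter_box below 0.1 N and linear speed of wrench below 0.03 m/s and distance of each of filter_box, cap_bowl, lens_hood, step_ring from where it was at the start of the episode below 0.03 m and distance of lens_top from where it was at the start of the episode below 0.02 m); the arm keeps its last pose, push and grip.
It fails at once if the filter box is dragged or lifted more than 30 mm (distance of filter_box from where it was at the start of the episode above 0.03 m).
It fails at once if the lens is pushed more than 20 mm or tipped (distance of lens_top from where it was at the start of the episode above 0.02 m).
It fails at once if the bowl, the hood or the loose ring is shifted more than 30 mm (distance of any of cap_bowl, lens_hood, step_ring from where it was at the start of the episode above 0.03 m).
It also fails if it takes over 48 s, if anything falls off the work surface, if the arm or the gripper's body presses on something with over 40 N, if the wrist force passes 120 N, or if a joint passes its speed limit or range.

## Working session

There is one attempt and no reset: what is moved stays moved. The work goes in short steps, Python scripts to look and compute and a tool call to move; the robot and the scene stay as the last step left them, time stands still between calls to the robot, and variables do not carry over. Pictures are saved under pics/ and viewed, at most 10 in all, crops included, and the job is handed in when it is done.

Besides the shell and the picture viewer there is one more tool, called after "Emit:" as name(argument=value, ...) on one line, values as JSON. carry_out: Moves the arm, as the interface text tells. Its arguments: {"type":"object","properties":{"deltas":{"type":"array"}},"required":["deltas"]}

```bash
ls; mkdir -p pics
cat > h.py <<'E'
import numpy as np, cv2
from plant import ctrl
def snap(n,f=None):
    s=ctrl.snapshot(n)
    if f: cv2.imwrite('pics/'+f,s['color'][:,:,::-1])
    return s
def ray(s,px):
    K=np.array(s['camera_matrix']);R=np.array(s['R']);t=np.array(s['t'])
    d=np.linalg.inv(K)@[px[0],px[1],1]
    return -R.T@t, R.T@d
def atz(s,px,z):
    c,d=ray(s,px); return c+d*(z-c[2])/d[2]
def proj(s,X):
    p=np.array(s['camera_matrix'])@(np.array(s['R'])@X+s['t']); return p[:2]/p[2]
E
python3 - <<'E'
from h import *
a=snap('top','top.png');b=snap('side','side.png')
cv2.imwrite('pics/both.png',np.hstack([cv2.imread('pics/top.png'),cv2.imread('pics/side.png')])[:, :])
for nm,s in(('top',a),('side',b)):
    print(nm,-np.array(s['R']).T@s['t'])
    for n in['wrench_grip','wrench_hoop','wrench_end','lens_top','filter_box','cap_bowl','lens_hood','step_ring']:
        print(n,[(np.round(d['centre']),round(d['p'],2),np.round(atz(s,d['centre'],{'wrench_grip':.015,'wrench_hoop':.01,'wrench_end':.015,'lens_top':.095}.get(n,0)),3)) for d in ctrl.spot_point(s,n)])
print(ctrl.get_obs())
E
```

```text
pics
top [ 0.45986757 -0.03268677  1.11204731]
wrench_grip [(array([286., 197.]), 0.78, array([ 0.556, -0.108,  0.015])), (array([142., 197.]), 0.75, array([0.558, 0.292, 0.015])), (array([277., 115.]), 0.69, array([ 0.789, -0.086,  0.015])), (array([149., 272.]), 0.59, array([0.353, 0.268, 0.015])), (array([262., 192.]), 0.56, array([ 0.572, -0.043,  0.015]))]
wrench_hoop [(array([313., 116.]), 0.76, array([ 0.788, -0.187,  0.01 ])), (array([ 98., 293.]), 0.7, array([0.295, 0.406, 0.01 ]))]
wrench_end [(array([267., 119.]), 0.92, array([ 0.779, -0.058,  0.015])), (array([173., 264.]), 0.92, array([0.373, 0.202, 0.015])), (array([299., 203.]), 0.63, array([ 0.539, -0.143,  0.015]))]
lens_top [(array([189., 255.]), 0.82, array([0.401, 0.145, 0.095])), (array([190., 208.]), 0.64, array([0.522, 0.145, 0.095])), (array([144., 200.]), 0.6, array([0.544, 0.264, 0.095]))]
filter_box [(array([263., 194.]), 0.61, array([ 0.566, -0.045,  0.   ]))]
cap_bowl [(array([377., 168.]), 0.85, array([ 0.638, -0.368,  0.   ]))]
lens_hood [(array([198., 124.]), 0.86, array([0.768, 0.142, 0.   ]))]
step_r
[... 1082 characters left out ...]
 0.   ]))]
step_ring []
{'clock': 0.9, 'joint_pos': array([-4.81230319e+01,  2.05456206e+01,  6.83013640e-01, -4.00575284e-04,
       -7.01372103e+01, -1.65063916e+01]), 'qvel': array([-0.06255879, -0.08229794,  0.05220178,  0.086986  , -0.05939093,
        0.069798  ]), 'tau': array([-4.91836545e-04, -5.82356501e+01,  2.93305153e+01,  7.00229600e+00,
        1.25255765e-02, -3.25286362e-05]), 'tool_pos': array([ 0.28918866, -0.60988955,  0.22657636]), 'orientation': array([-1.79999932e+02,  4.13138110e-04, -1.54629560e+02]), 'force': array([-0.01315484,  0.81589235,  1.20164728]), 'moment': array([-0.01949514,  0.02958299,  0.00064326]), 'gripper_force': 0.0, 'opening': 0.08792149391436042}
```

View pics/top.png

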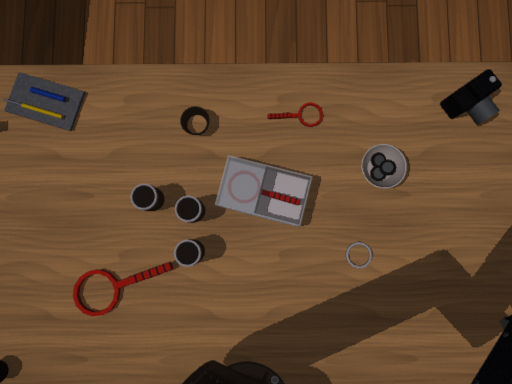

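View pics/side.png

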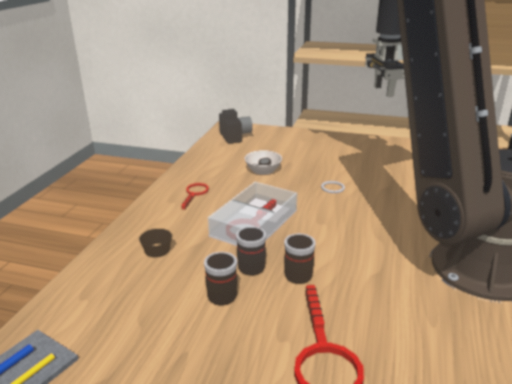

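The top view shows the middle wrench in the box, with its handle at (282,198) and its hoop under the cover at (243,187). The small wrench at (295,115) and the large one at (120,285) are decoys. The lens look-alikes are at (145,198), (190,208) and (189,253). The farthest from the base is (145,198), at a radius of about 0.60 m.

Run:
```python
from h import *
a=snap('top');im=a['color'];b=snap('side')
cv2.imwrite('pics/crop.png',cv2.resize(im[140:240,120:330][:,:,::-1],None,fx=3.6,fy=3.6,interpolation=cv2.INTER_CUBIC))
c=im.astype(int);m=((c[:,:,0]>90)&(c[:,:,1]<60)&(c[:,:,2]<60))
m[:, :255]=0;m[:,315:]=0;m[:150]=0;m[230:]=0
p=np.argwhere(m)[:,::-1].astype(np.float32)
r=cv2.minAreaRect(p);bx=cv2.boxPoints(r);print(r,len(p))
W=np.array([atz(a,q,.02) for q in bx]);print(W.round(4))
w=np.array([atz(a,q,.022)[:2] for q in p]);mu=w.mean(0);u,s,vt=np.linalg.svd(w-mu);d=vt[0]*np.sign(vt[0,1]);t=(w-mu)@d
print('axis',mu,d,np.degrees(np.arctan2(d[1],d[0])),'ends',mu+d*t.min(),mu+d*t.max())
for n in('filter_box','lens'):
  for q in ctrl.silhouettes(a,n):
    k=q['mask'].astype(np.uint8);rr=cv2.minAreaRect(np.argwhere(k)[:,::-1].astype(np.float32));print(n,q['p'],q['centre'],rr)
    if n=='filter_box':print(np.array([atz(a,x,.058)[:2] for x in cv2.boxPoints(rr)]).round(3))
# triangulate lens
def tri(p1,p2):
  c1,d1=ray(a,p1);c2,d2=ray(b,p2);A=np.stack([d1,-d2],1);s=np.linalg.lstsq(A,c2-c1,rcond=None)[0]
  return (c1+s[0]*d1+c2+s[1]*d2)/2, np.linalg.norm(c1+s[0]*d1-c2-s[1]*d2)
L1=ctrl.spot_point(a,'lens_top');L2=ctrl.spot_point(b,'lens_top')
for i in L1:
  for j in L2:
    x,e=tri(i['centre'],j['centre'])
    if e<.03 and abs(x[2]-.095)<.04:print(x.round(3),round(e,4))
```

```text
((284.18865966796875, 197.83961486816406), (31.318206787109375, 5.906503677368164), 15.945395469665527) 133
[[ 0.5577 -0.0594  0.02  ]
 [ 0.5734 -0.064   0.02  ]
 [ 0.5492 -0.1469  0.02  ]
 [ 0.5336 -0.1422  0.02  ]]
axis [ 0.55367852 -0.10260608] [0.28626536 0.95815038] 73.36550011917161 ends [ 0.54121848 -0.14431072] [ 0.56586881 -0.0618043 ]
filter_box 0.88 [261.1, 189.5] ((263.1470947265625, 190.41177368164062), (88.76803588867188, 53.115299224853516), 14.03624439239502)
[[ 0.531  0.087]
 [ 0.67   0.054]
 [ 0.61  -0.178]
 [ 0.473 -0.141]]
filter_box 0.19 [367.6, 245.7] ((368.0, 248.5), (1.0, 0.0), -90.0)
[[ 0.415 -0.319]
 [ 0.415 -0.319]
 [ 0.417 -0.319]
 [ 0.417 -0.319]]
lens 0.95 [190.5, 208.8] ((189.5, 208.0), (26.0, 29.0), 90.0)
lens 0.91 [145.1, 196.4] ((146.5, 196.5), (27.0, 33.0), 90.0)
lens 0.59 [187.1, 251.0] ((189.0, 251.5), (27.0, 30.0), 90.0)
lens 0.48 [283.0, 198.6] ((280.2049865722656, 196.33949279785156), (39.84922409057617, 7.047714710235596), 17.2414608001709)
[0.408 0.146 0.105] 0.0046
[0.551 0.264 0.098] 0.0009
```

View pics/crop.png

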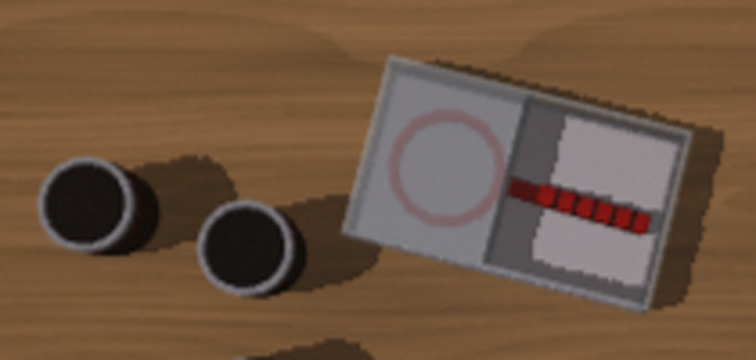

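Emit:
carry_out(deltas=[[[-1, 0.744, 0, -0.1, 0.1], [-1, 0.744, 0, -0.1, 0.1], [-1, 0.744, 0, -0.1, 0.1], [-1, 0.744, 0, -0.1, 0.1], [-1, 0.744, 0, -0.1, 0.1]]])

```text
clock: 1.7
tool_pos: [0.4068, -0.388, 0.2269]
orientation: [-180.0, -0.0, -118.3]
force: [1.5, -1.1, -0.4]
opening: 0.0529
gripper_force: 0.0
```

```bash
cat >> h.py <<'E'
def go(x,y,z,yaw):
    o=ctrl.get_obs();p=np.array(o['tool_pos']);w=o['orientation'];a=np.radians(w[2])
    X=np.array([np.cos(a),np.sin(a),0]);Y=np.array([np.sin(a),-np.cos(a),0]);d=np.array([x,y,z])-p
    t=-((yaw-w[2]+180)%360-180)/360
    print('at',p.round(4),np.round(w,2),'d',np.round([d@X/.2,d@Y/.2,-d[2]/.2,t],4),'t',o['clock'],'open',o['opening'],'F',np.round(o['force'],1))
E
python3 -c "
from h import *
go(.547,-.124,.12,-106.6)"
```

```text
at [ 0.4068 -0.388   0.2269] [-179.96   -0.   -118.33] d [-1.4948  0.0093  0.5343 -0.0326] t 1.7 open 0.05285421585010219 F [ 1.5 -1.1 -0.4]
```

Emit:
carry_out(deltas=[[[-1, 0.006, 0.2, -0.033, 0.02], [-1, 0.006, 0.2, -0.033, 0.02], [-1, 0.006, 0.2, -0.033, 0.02], [-1, 0.006, 0.2, -0.033, 0.02], [-1, 0.006, 0.2, -0.033, 0.02]]])

```text
clock: 2.2
tool_pos: [0.5026, -0.2096, 0.1856]
orientation: [180.0, 0.0, -106.5]
force: [-0.6, 0.2, 0.3]
opening: 0.0448
gripper_force: 0.0
```

```bash
python3 -c "
from h import *
go(.547,-.124,.12,-106.6)"
```

```text
at [ 0.5026 -0.2096  0.1856] [ 1.7996e+02  2.0000e-02 -1.0650e+02] d [-4.734e-01 -9.150e-02  3.279e-01  3.000e-04] t 2.2 open 0.04478942858204403 F [-0.6  0.2  0.3]
```

Emit:
carry_out(deltas=[[[-0.473, -0.091, 0.328, 0, 0.02], [-0.473, -0.091, 0.328, 0, 0.02], [-0.473, -0.091, 0.328, 0, 0.02], [-0.473, -0.091, 0.328, 0, 0.02], [-0.473, -0.091, 0.328, 0, 0.02]]])

```text
clock: 2.7
tool_pos: [0.5457, -0.1286, 0.1213]
orientation: [180.0, -0.0, -106.7]
force: [-0.4, -0.1, 1.0]
opening: 0.0447
gripper_force: 0.0
```

Run:
```python
from h import *
go(.547,-.124,.02,-106.6)
s=snap('wrist','w1.png');R=np.array(s['R']);t=np.array(s['t']);K=np.array(s['camera_matrix'])
def fp(X):
    c=R@X+t;th=np.arctan2(np.hypot(c[0],c[1]),c[2]);ph=np.arctan2(c[1],c[0]);return [K[0,2]+K[0,0]*th*np.cos(ph),K[1,2]+K[1,1]*th*np.sin(ph)]
print('cam',-R.T@t)
im=s['color'].copy()
def unp(px,z):
    u=(px[0]-K[0,2])/K[0,0];v=(px[1]-K[1,2])/K[1,1];th=np.hypot(u,v);d=R.T@np.array([np.sin(th)*u/th,np.sin(th)*v/th,np.cos(th)]);c=-R.T@t;return c+d*(z-c[2])/d[2]
for n,z in(('wrench_grip',.015),('wrench_hoop',.01),('wrench_end',.015),('filter_box',0)):
    for q in ctrl.spot_point(s,n)[:3]:print(n,q['p'],np.round(q['centre']),unp(q['centre'],z).round(4))
c=im.astype(int);m=((c[:,:,0]>90)&(c[:,:,1]<.45*c[:,:,0])&(c[:,:,2]<.45*c[:,:,0]))
w=np.array([unp(p[::-1],.022)[:2] for p in np.argwhere(m)]);e=np.array([.5535,-.103]);w=w[np.abs(w-e).max(1)<.06]
mu=w.mean(0);u,S,vt=np.linalg.svd(w-mu,full_matrices=False);d=vt[0]*np.sign(vt[0,1]);k=(w-mu)@d;n=(w-mu)@[-d[1],d[0]]
print(len(w),mu,np.degrees(np.arctan2(d[1],d[0])),mu+d*k.min(),mu+d*k.max(),n.min(),n.max())
```

```text
at [ 0.5457 -0.1286  0.1213] [ 1.8000e+02 -2.0000e-02 -1.0671e+02] d [-2.390e-02  4.000e-04  5.063e-01 -3.000e-04] t 2.7 open 0.04472723510418271 F [-0.4 -0.1  1. ]
cam [ 0.52471075 -0.20136329  0.27941329]
wrench_grip 0.79 [ 72. 272.] [ 0.7843 -0.0964  0.015 ]
wrench_grip 0.75 [252. 214.] [ 0.5545 -0.1085  0.015 ]
wrench_end 0.98 [250. 171.] [ 0.5439 -0.1488  0.015 ]
wrench_end 0.96 [ 84. 292.] [ 0.7831 -0.0664  0.015 ]
filter_box 0.82 [252. 265.] [ 0.5733 -0.0467  0.    ]
827 [ 0.5583636  -0.10321539] 67.79484486155957 [ 0.54103607 -0.1456643 ] [ 0.58572044 -0.03619674] -0.021069395370735402 0.010349186118328576
```

View pics/w1.png

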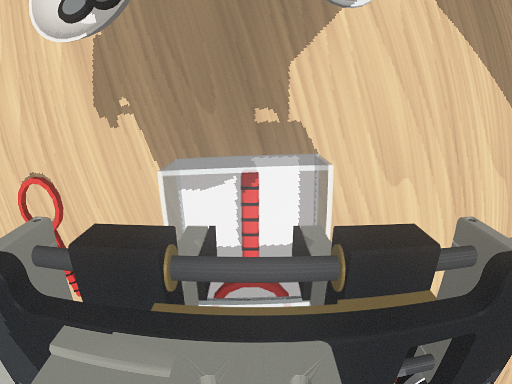

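The wrist view shows the ridged red handle at column 251, rows 172–285, centred between the open fingers. The box walls are clear on both sides, so I'm descending.

Emit:
carry_out(deltas=[[[-0.013, -0.008, 0.15, -0.003, 0.02], [-0.013, -0.008, 0.32, -0.003, 0.02], [-0.013, -0.008, 0.48, -0.003, 0.02], [-0.013, -0.008, 0.565, -0.003, 0.02], [-0.013, -0.008, 0.565, -0.003, 0.02]]])

```text
clock: 3.45
tool_pos: [0.5468, -0.1269, 0.0065]
orientation: [179.8, -0.1, -105.7]
force: [0.7, 0.4, -0.0]
opening: 0.0445
gripper_force: 0.0
```

Emit:
carry_out(deltas=[[[0, 0, 0, 0, -0.6], [0, 0, 0, 0, -1], [0, 0, 0, 0, -1], [0, 0, 0, 0, -1], [0, 0, 0, 0, -1]]])

```text
clock: 3.95
tool_pos: [0.5485, -0.1262, 0.0088]
orientation: [-179.9, 0.0, -105.7]
force: [-0.4, 0.1, 4.3]
opening: 0.0157
gripper_force: 29.8
```

```bash
python3 -c "
from h import *
go(.547,-.124,.02,-106.6)"
```

```text
at [ 0.5485 -0.1262  0.0088] [-1.7992e+02  2.0000e-02 -1.0566e+02] d [-0.0088  0.0102 -0.056   0.0026] t 3.95 open 0.015678633970424335 F [-0.4  0.1  4.3]
```

Emit:
carry_out(deltas=[[[0, 0, -0.05, 0, -1], [0, 0, -0.1, 0, -1], [0, 0, -0.15, 0, -1], [0, 0, -0.18, 0, -1], [0, 0, -0.2, 0, -1]]])

```text
clock: 4.45
tool_pos: [0.5483, -0.1262, 0.0489]
orientation: [-179.9, 0.0, -105.7]
force: [0.9, 0.6, -3.3]
opening: 0.0159
gripper_force: 30.0
```

```bash
python3 - <<'E'
from h import *
go(.547,-.124,.02,-106.6)
s=ctrl.snapshot('side')['color'][150:270,180:330,::-1];w=ctrl.snapshot('wrist')['color'][:,:,::-1]
cv2.imwrite('pics/c2.png',np.hstack([cv2.resize(s,None,fx=3.0,fy=3.0,interpolation=cv2.INTER_CUBIC),cv2.resize(w,(480,360))])[:,:800+130])
E
python3 -c "
import cv2;a=cv2.imread('pics/c2.png');cv2.imwrite('pics/c2.png',cv2.resize(a,(800,310)))"
```

```text
at [ 0.5483 -0.1262  0.0489] [-1.7993e+02  3.0000e-02 -1.0567e+02] d [-0.0089  0.0092  0.1447  0.0026] t 4.45 open 0.01593361388005535 F [ 0.9  0.6 -3.3]
```

View pics/c2.png

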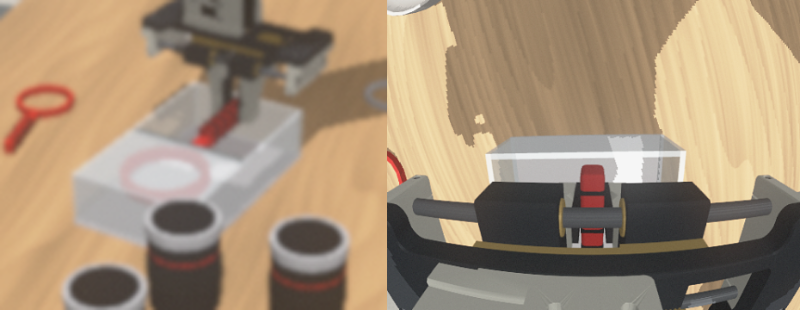

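The wrench is gripped and has begun to tip: the side view shows the red handle rising through the opening with the hoop still under the cover. I'll keep lifting.

Emit:
carry_out(deltas=[[[0, 0, -0.03, 0, -1], [0, 0, -0.06, 0, -1], [0, 0, -0.075, 0, -1], [0, 0, -0.075, 0, -1]]])

```text
clock: 4.95
tool_pos: [0.5477, -0.1263, 0.0633]
orientation: [180.0, -0.0, -105.7]
force: [-1.0, 0.1, -2.7]
opening: 0.0161
gripper_force: 30.0
```

Emit:
carry_out(deltas=[[[0.05, 0, -0.03, 0, -1], [0.1, 0, -0.06, 0, -1], [0.15, 0, -0.09, 0, -1], [0.15, 0, -0.09, 0, -1]]])

```text
clock: 5.35
tool_pos: [0.5397, -0.1568, 0.0821]
orientation: [-179.9, -0.0, -105.7]
force: [-0.2, -1.4, -2.2]
opening: 0.0155
gripper_force: 30.0
```

Run:
```python
from h import *
go(.547,-.124,.02,-106.6)
b=snap('side');s=b['color'][120:270,180:330,::-1];a=snap('top');w=a['color'][140:240,220:330,::-1]
cv2.imwrite('pics/c3.png',np.hstack([cv2.resize(s,(450,450),interpolation=cv2.INTER_CUBIC),cv2.resize(w,(350,450))]))
print([(q['p'],q['centre'],atz(a,q['centre'],0)) for q in ctrl.spot_point(a,'filter_box')[:2]])
```

```text
at [ 0.5397 -0.1568  0.0821] [-179.93   -0.   -105.74] d [-0.1676  0.0095  0.3106  0.0024] t 5.35 open 0.015479875441881803 F [-0.2 -1.4 -2.2]
[]
```

View pics/c3.png

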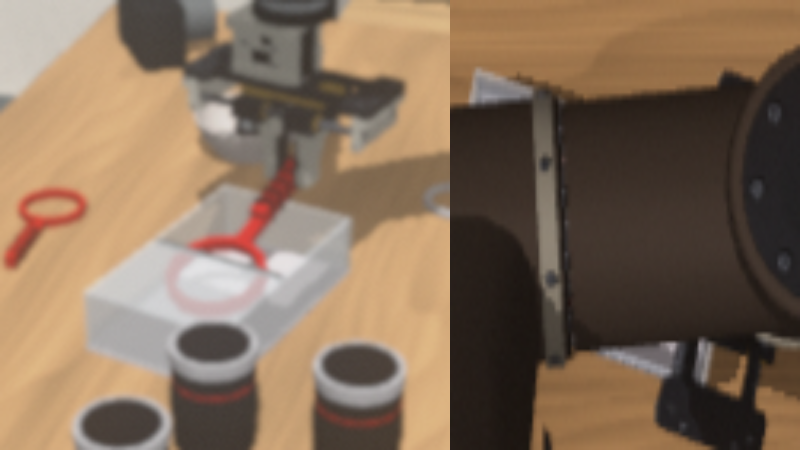

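The side view shows the wrench slanting out of the opening: the handle is up in the fingers, the hoop's near half is in the opening, and its far half is still under the cover. The forces are small and the box hasn't moved, so I'll go on drawing it out.

Emit:
carry_out(deltas=[[[0.09, 0, -0.055, 0, -1], [0.18, 0, -0.11, 0, -1], [0.27, 0, -0.17, 0, -1], [0.36, 0, -0.23, 0, -1], [0.4, 0, -0.27, 0, -1]]])

```text
clock: 6.0
tool_pos: [0.5183, -0.2331, 0.1358]
orientation: [-179.9, 0.0, -105.7]
force: [0.0, 0.2, -1.1]
opening: 0.016
gripper_force: 30.0
```

Emit:
carry_out(deltas=[[[0.06, 0, -0.06, 0, -1], [0.1, 0, -0.15, 0, -1], [0.1, 0, -0.3, 0, -1], [0.1, 0, -0.45, 0, -1], [0.1, 0, -0.45, 0, -1]]])

```text
clock: 6.5
tool_pos: [0.5151, -0.2522, 0.2299]
orientation: [-179.6, -0.0, -105.6]
force: [-0.2, -0.1, -1.2]
opening: 0.0158
gripper_force: 30.0
```

Run:
```python
from h import *
go(.547,-.124,.02,-106.6)
b=snap('side','s4.png')
for n in('wrench_hoop','wrench_end'):print(n,[(q['p'],np.round(q['centre'])) for q in ctrl.spot_point(b,n)])
```

```text
at [ 0.5151 -0.2522  0.2299] [-1.7957e+02 -2.0000e-02 -1.0562e+02] d [-0.6604  0.019   1.0493  0.0027] t 6.5 open 0.015835909495269966 F [-0.2 -0.1 -1.2]
wrench_hoop [(0.67, array([270., 150.])), (0.57, array([193., 188.]))]
wrench_end [(0.7, array([298., 109.])), (0.56, array([307., 293.])), (0.53, array([181., 206.]))]
```

View pics/s4.png

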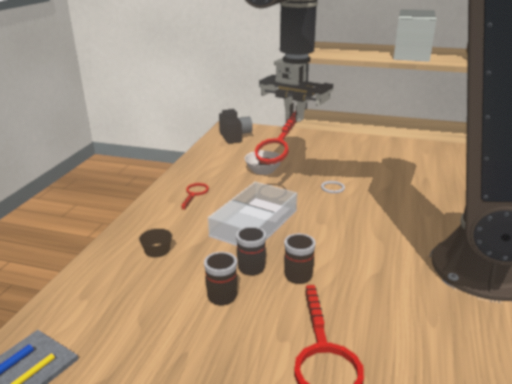

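Run:
```python
from h import *
b=snap('side');o=ctrl.get_obs();p=np.array(o['tool_pos'])+[0,0,.019];a=np.radians(o['orientation'][2]+180);d=np.array([np.cos(a),np.sin(a),0])
for n in('wrench_hoop','wrench_end'):
  q=np.array(ctrl.spot_point(b,n)[0]['centre'])
  for th in range(0,60,4):
    t=np.radians(th);u=d*np.cos(t)-np.array([0,0,np.sin(t)]);X=p+u*(.14 if n=='wrench_hoop' else -.021);e=np.linalg.norm(proj(b,X)-q)
    print(n[7:],th,e.round(1),end='; ')
go(.40,-.17,.15,-90)
```

```text
hoop 0 22.3; hoop 4 18.8; hoop 8 15.5; hoop 12 12.3; hoop 16 9.2; hoop 20 6.3; hoop 24 3.6; hoop 28 1.3; hoop 32 2.0; hoop 36 4.2; hoop 40 6.3; hoop 44 8.2; hoop 48 10.0; hoop 52 11.7; hoop 56 13.2; end 0 2.5; end 4 2.5; end 8 2.5; end 12 2.6; end 16 2.7; end 20 2.9; end 24 3.1; end 28 3.3; end 32 3.6; end 36 3.8; end 40 4.0; end 44 4.1; end 48 4.3; end 52 4.5; end 56 4.6; at [ 0.5123 -0.2512  0.2239] [ 179.89   -0.   -105.67] d [-0.2393  0.65    0.3694 -0.0435] t 6.8 open 0.015924494366106934 F [ 0.3  0.2 -0.7]
```

The wrench is out and tilted about 29°, hoop down. I'll level it by pressing the hoop gently onto bare table at about (0.40, -0.03), clear of everything.

Emit:
carry_out(deltas=[[[-0.24, 0.65, 0, -0.0435, -1], [-0.24, 0.65, 0.1, -0.0435, -1], [-0.24, 0.65, 0.3, -0.0435, -1], [-0.24, 0.65, 0.47, -0.0435, -1], [-0.24, 0.65, 0.47, -0.0435, -1]]])

```text
clock: 7.3
tool_pos: [0.3953, -0.1692, 0.1267]
orientation: [179.5, 0.1, -90.0]
force: [-1.4, 0.1, 0.6]
opening: 0.016
gripper_force: 30.0
```

Run:
```python
from h import *
go(.40,-.17,.01,-90)
```

```text
at [ 0.3953 -0.1692  0.1267] [ 1.7947e+02  6.0000e-02 -9.0000e+01] d [ 0.004  -0.0234  0.5835  0.    ] t 7.3 open 0.01604769033320777 F [-1.4  0.1  0.6]
```

Emit:
carry_out(deltas=[[[0, -0.02, 0.12, 0, -1], [0, -0.02, 0.22, 0, -1], [0, -0.02, 0.3, 0, -1], [0, -0.02, 0.38, 0, -1], [0, -0.02, 0.44, 0, -1]]])

```text
clock: 7.8
tool_pos: [0.4068, -0.1707, 0.0436]
orientation: [-180.0, -0.0, -90.0]
force: [0.2, -0.6, 1.4]
opening: 0.0158
gripper_force: 30.0
```

Emit:
carry_out(deltas=[[[0, 0, 0.04, 0, -1], [0, 0, 0.08, 0, -1], [0, 0, 0.11, 0, -1], [0, 0, 0.13, 0, -1], [0, 0, 0.13, 0, -1]]])

```text
clock: 8.3
tool_pos: [0.4047, -0.1701, 0.0168]
orientation: [180.0, 0.0, -90.0]
force: [0.3, -1.0, 0.6]
opening: 0.0155
gripper_force: 30.0
```

Emit:
carry_out(deltas=[[[0, 0, -0.25, 0, -1], [0, 0, -0.5, 0, -1], [0, 0, -0.75, 0, -1], [0, 0, -0.85, 0, -1], [0, 0, -0.85, 0, -1]]])

```text
clock: 8.8
tool_pos: [0.4064, -0.1702, 0.1907]
orientation: [-179.6, -0.0, -90.0]
force: [0.3, 0.6, -1.0]
opening: 0.016
gripper_force: 30.0
```

Run:
```python
from h import *
b=snap('side');o=ctrl.get_obs();p=np.array(o['tool_pos'])+[0,0,.019];a=np.radians(o['orientation'][2]+180);d=np.array([np.cos(a),np.sin(a),0])
a2=snap('top')
for n,s in(('s',b),('t',a2)):
 for q in ctrl.spot_point(s,'wrench_hoop'):
  q=np.array(q['centre'])
  for th in range(-8,40,4):
    t=np.radians(th);u=d*np.cos(t)-np.array([0,0,np.sin(t)]);X=p+u*.14;e=np.linalg.norm(proj(s,X)-q)
    if e<14: print(n,q.round(),th,e.round(1),end='; ')
L=[.551,.264]
go(L[0]-.04,L[1]-.135,.165,-106)
im=np.hstack([cv2.resize(b['color'][100:310,170:370],(400,420)),cv2.resize(a2['color'][120:320,100:300],(400,420))]);cv2.imwrite('pics/c5.png',im[:,:,::-1])
```

```text
t [260. 259.] -8 2.9; t [260. 259.] -4 3.4; t [260. 259.] 0 3.7; t [260. 259.] 4 3.8; t [260. 259.] 8 3.7; t [260. 259.] 12 3.6; t [260. 259.] 16 3.7; t [260. 259.] 20 4.0; t [260. 259.] 24 4.8; t [260. 259.] 28 6.1; t [260. 259.] 32 7.7; t [260. 259.] 36 9.6; at [ 0.4035 -0.17    0.1858] [ 1.7987e+02  2.0000e-02 -9.0020e+01] d [-1.495  -0.537   0.1039  0.0444] t 9.0 open 0.015841857245872334 F [ 0.   0.1 -1.5]
```

View pics/c5.png

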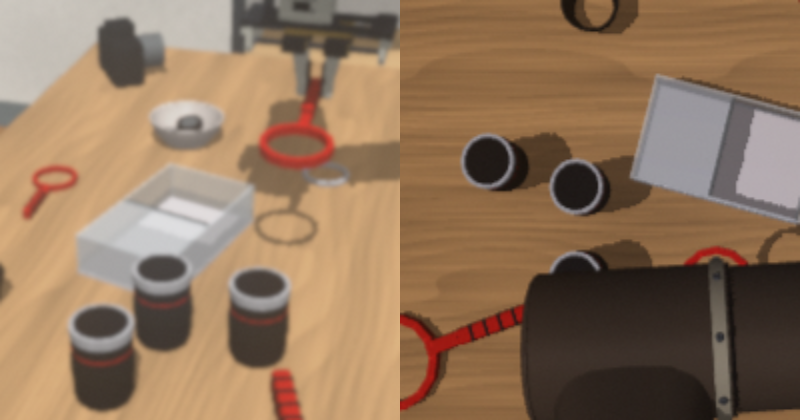

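The wrench now looks about level, with its hoop at side-image pixel (318,172). The box and lenses are in place. I'll compute the tilt, then go to the target.

Run:
```python
from h import *
b=snap('side');o=ctrl.get_obs();p=np.array(o['tool_pos'])+[0,0,.019];a=np.radians(o['orientation'][2]+180);d=np.array([np.cos(a),np.sin(a),0])
for th in range(-8,40,4):
    t=np.radians(th);u=d*np.cos(t)-np.array([0,0,np.sin(t)]);print(th,proj(b,p+u*.14).round(),end=' ')
print([q['centre'] for q in ctrl.spot_point(b,'wrench_hoop')])
go(.5105,.129,.18,-106)
```

```text
-8 [320. 157.] -4 [319. 160.] 0 [319. 164.] 4 [319. 168.] 8 [319. 171.] 12 [319. 174.] 16 [319. 178.] 20 [319. 180.] 24 [319. 183.] 28 [319. 185.] 32 [319. 187.] 36 [319. 189.] [[317.9, 172.1], [197.0, 189.2]]
at [ 0.4037 -0.17    0.1857] [179.84   0.   -90.01] d [-1.4952 -0.5335  0.0285  0.0444] t 9.1 open 0.015617746973677335 F [-0.  -0.5 -0.8]
```

Emit:
carry_out(deltas=[[[-0.2, -0.07, 0, 0.01, -1], [-0.42, -0.15, 0, 0.03, -1], [-0.64, -0.23, 0, 0.044, -1], [-0.86, -0.31, 0, 0.044, -1], [-0.98, -0.35, 0, 0.044, -1]]])

```text
clock: 9.6
tool_pos: [0.4752, 0.0286, 0.186]
orientation: [179.9, -0.1, -105.8]
force: [-0.3, -0.3, -0.2]
opening: 0.0158
gripper_force: 30.0
```

```bash
python3 -c "
from h import *
go(.5105,.129,.165,-106)"
```

```text
at [0.4752 0.0286 0.186 ] [ 1.7994e+02 -6.0000e-02 -1.0576e+02] d [-0.5312 -0.0334  0.1049  0.0007] t 9.6 open 0.01582744600559646 F [-0.3 -0.3 -0.2]
```

Emit:
carry_out(deltas=[[[-0.17, -0.01, 0, 0, -1], [-0.34, -0.02, 0, 0, -1], [-0.46, -0.03, 0.04, 0, -1], [-0.53, -0.033, 0.08, 0, -1], [-0.53, -0.033, 0.1, 0, -1]]])

```text
clock: 10.1
tool_pos: [0.5095, 0.1268, 0.1647]
orientation: [179.9, -0.1, -105.8]
force: [0.2, -0.5, -1.5]
opening: 0.0158
gripper_force: 30.0
```

Run:
```python
from h import *
go(.5105,.129,.165,-106)
b=snap('side');o=ctrl.get_obs();p=np.array(o['tool_pos']);a=np.radians(o['orientation'][2]+180)
H=p+.139*np.array([np.cos(a),np.sin(a),0]);print('hoop pred',H,proj(b,H))
q=ctrl.spot_point(b,'wrench_hoop');print([(x['p'],x['centre'],atz(b,x['centre'],H[2])) for x in q])
w=snap('wrist')['color']
t=snap('top');print([(x['p'],x['centre'],atz(t,x['centre'],.095).round(3)) for x in ctrl.spot_point(t,'lens_top')],[(x['p'],x['centre'],atz(t,x['centre'],H[2]).round(3)) for x in ctrl.spot_point(t,'wrench_hoop')])
im=np.hstack([cv2.resize(b['color'][140:320,150:340],(400,420)),cv2.resize(t['color'][120:320,80:280],(400,420))]);cv2.imwrite('pics/c6.png',im[:,:,::-1])
```

```text
at [0.5095 0.1268 0.1647] [ 1.7987e+02 -1.3000e-01 -1.0579e+02] d [-0.0118 -0.0016 -0.0014  0.0006] t 10.1 open 0.015800179454953812 F [ 0.2 -0.5 -1.5]
hoop pred [0.54674288 0.25949798 0.16443046] [223.03254345 232.61389402]
[(0.82, [195.6, 189.0], array([0.67304732, 0.09883971, 0.16443046])), (0.71, [222.8, 235.0], array([0.54423317, 0.26788067, 0.16443046]))]
[(0.9, [187.6, 253.0], array([0.407, 0.148, 0.095]))] [(0.68, [312.2, 114.4], array([ 0.746, -0.165,  0.164]))]
```

View pics/c6.png

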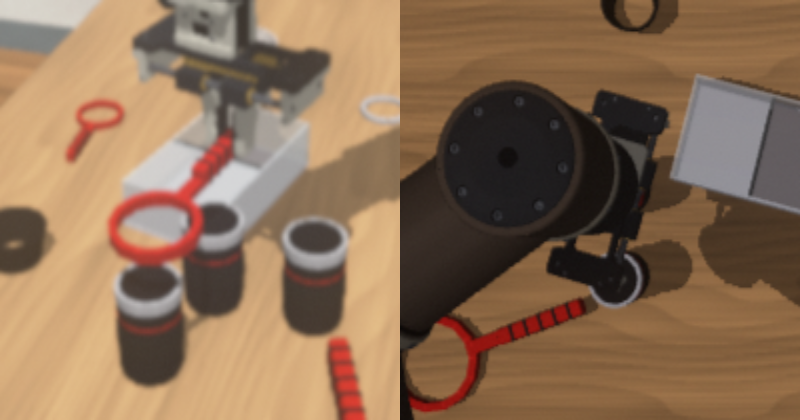

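The side view shows the hoop level above the target lens, about 6 mm off its axis horizontally and about 7 cm above its top. The box and lenses haven't been disturbed.

Emit:
carry_out(deltas=[[[-0.012, -0.002, 0, 0, -1], [-0.012, -0.002, 0, 0, -1], [-0.012, -0.002, 0, 0, -1], [-0.012, -0.002, 0, 0, -1], [-0.012, -0.002, 0, 0, -1]]])

```text
clock: 10.9
tool_pos: [0.5109, 0.1282, 0.167]
orientation: [-180.0, 0.0, -105.8]
force: [0.7, 0.3, -1.1]
opening: 0.0156
gripper_force: 30.0
```

```bash
python3 -c "
from plant import ctrl
print(ctrl.close_job())"
```

```text
the job is handed in; nothing more can be done
None
```

I drew the middle-sized wrench out of the box and handed the job in with it held still and about level, its hoop about 7 cm above the farthest lens's ring and by my estimate within 1 cm of its axis; the hand-in returned no verdict.

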